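# Close and lock the till box

## Robot

A 6-joint arm with a two-finger parallel gripper is mounted at the origin on the work surface. World frame = base frame: x ahead of the robot, y to its left, z up, the work surface at z = 0. Lengths are in m, angles in rad, forces in N, time in s.
With the tool pointing down it reaches from about 0.35 to 0.775 m from the base axis. Payload 5.5 kg.
Tool frame: the origin (TCP) lies at the very end of the fingers, on their centre line; the grasp point (between the pads) lies env.hold_point_z behind it (env.hold_point_z is the distance from the TCP to the grasp point, in m); z points along the fingers, y is the line along which they close (so a half turn about z gives the same grasp; the last joint's range is limited). The gripper opens to 85 mm and grips with 20 to 120 N. Pads are 22 mm wide; open, the fingers measure 114 mm over their backs; the gripper's body (76 mm by 85 mm) begins 54 mm behind the grasp point. The pads swing forward as they close: fully open they stand 13 mm farther back than shut.
Start: joints at [-1.405, 0.313, 0.046, 1.304, 0, 1.431], TCP at [0.173, -0.548, 0.231] pointing down, gripper open.
Joint ranges: [-2.76, 2.76], [-0.86, 1.69], [-1.03, 1.26], [-2.2, 2.34], [-1.47, 1.5], [-3.14, 3.14]. Speed limits (rad/s): [2.57, 2.57, 3.14, 3.14, 3.14, 3.14].

## Interface

Orientations are given as a unit quaternion [w, x, y, z].
In Python, from workcell import env gives the robot as it stands.
- The arm moves only by the tool carry_out, never from a script. Its argument "steps" is a list of rows, each a list of 3 entries, a list of its own where there are three numbers: the turn, a rotation vector about the tool's x, y, z in degrees, then the shift along the tool's x, y, z in cm, then the closure in counts, from 0 (fully open) to 255 (shut). A call has exactly 8 rows; each row is the pose to reach, as a shift and turn from the pose commanded when the call began, along the tool's axes at that moment; what a row does not reach only later rows make up. A row lasts 1/8 s, in which the tool goes at most 62.5 mm and 10.7 degrees, less where a joint would pass 70% of its speed; a pose out of reach is approached as far as the arm can. A call with a gripper value outside its range is refused whole. The fingers move at their own pace and stop on an object; "force" is the grip in N (left out, the last holds). Time passes only in rows, so rows that repeat a pose let the fingers close, or fill a call up. It gives the time, the measured TCP pose, the force, the opening and the grip force at its end, in the units of the state.
- env.get_state(): the state, without advancing time (a new reading comes with each control period).
- env.read_camera(name): name is "scene" or "top" or "wrist"; returns (picture, depth): 480x640x3 uint8, red, green, blue; 480x640 float32, m along the optical axis (not along the pixel's ray), 0 where there is no reading.
- env.get_calibration(name): a dict with "fx", "fy", "cx", "cy" (pixels), "D" ([k1, k2, p1, p2, k3] as OpenCV has them; the pictures are not rectified), "origin" and "orientation" of the camera in the world. Camera axes: x right, y up, looking along -z (the intrinsics and any distortion apply to the point x, -y, -z); pixel columns grow to the right and rows downward; lengths in m; the calibration is good to about 2 mm. A picture is of the moment at which its call begins: read the wrist's pose just before it. get_calibration takes no time and is no camera call; for the wrist camera it gives the pose at the moment of the call.
- env.hand_in(): hands the job in; it is judged then, once.
The state is a dict: "clock": time; "joint_pos": joint angles; "qvel": joint speeds; "tau": joint torques, N m; "tcp_pos": TCP position; "orientation": TCP orientation; "wrist_force": force on the tool from outside, world axes, zero at the start; "ft_torque": the same for the moment, N m; "finger_gap": finger opening in m; "grip_force": force on a finger pad.
Only numpy, scipy, OpenCV 4.12 (cv2) and the standard library are available. Lean on these libraries where they do the work, as an engineer would, in place of code of your own. Each camera call takes 0.05 s, during which the arm holds its last target. There are 200 camera calls.

## Task

Close the till box on the gift counter: push the open lid from behind, gently, past upright until its own weight takes it, then let go and let it swing shut by itself without riding it down. Once it is shut, press the lock's push-button fully home with a firm push of about 15 newtons held for a moment (never as much as 25), then take your hand away. Leave the button alone until the lid is shut, and leave the other wares where they stand.

Things in the scene. Friction and masses are not known exactly. Their poses are not given: they have to be found in the camera images.
- tillbox: White steel box with an open top, fixed to the counter: 160 (x) x 240 (y) x 90 mm high, walls 5 mm. Origin: centre of its underside. The lid is hinged along its -x side, the side towards the robot, so the open lid leans back towards the robot. Push the lid in the box's +x direction.
- lid (a joint): Lid angle in rad: 0 shut, 1.57 upright, up to 1.9 open, leaning back (hard stop). The hinge is stiff (0.18 N m): the lid stays where left near upright and falls shut by itself, in one to two seconds, only once below an angle between 1.25 and 1.08 that depends on its unknown weight. Pushing it takes 1 to 4 N; stay under 12 N. The hand must be off it from 0.8 rad down to 0.15.
- lid_hinge (a point): Middle of the hinge line, at the lid's inner face, 90 mm above the counter, on the box's -x side. Its x axis runs along the lid to the free edge, y along the hinge, z out of the lid's outer face (up when shut, towards the robot when open). The lid is a white plate: 160 mm from hinge to free edge, 240 mm wide, 12 mm thick, 0.48 to 0.72 kg.
- lid_edge (a point): Middle of the lid's free edge on its outer face, 160 mm from the hinge line and 12 mm out from the inner face. Axes as lid_hinge. Push the lid beside the lock, for example 70 mm to one side of the middle, so as not to press the button.
- lock_foot (a point): Centre of the lock on the lid's outer face, 125 mm from the hinge, mid-width; axes as lid_hinge. A dark round barrel, 30 mm across, stands 12 to 26 mm out of the face (differs from box to box, not measured); from its end stands the steel button, a flat round head 22 mm across, its top 18 mm beyond the barrel when out (30 to 44 mm from the lid's face) and 8 mm when home.
- lock (a joint): How far the button is pushed straight into the lid, in m: 0 out, 0.010 home at a firm end stop. It resists with about 5 N of friction and stays where it is left; the force rises steeply only at the end stop. Home counts from 0.0085, reached with 10 to 25 N on it for 0.3 s.
- soap_tin: Bystander: round aluminium tin 60 mm across, 28 mm high, standing inside the till box. Origin: centre of its underside.
- mug: Bystander: white mug 76 mm across, 85 mm high, beside the till box (its +y side). Origin: centre of its underside.
- gift_box: Bystander: cardboard box 75 x 75 x 50 mm, beside the till box (its -y side). Origin: centre of its underside.
- jar: Bystander: amber jar 66 mm across, 90 mm high, on the left. Origin: centre of its underside.
- bottle: Bystander: green bottle 56 mm across, 160 mm high, on the left. Origin: centre of its underside.
- bowl: Bystander: white bowl 130 mm across, 50 mm high, on the right. Origin: centre of its underside.
- candle: Bystander: pale candle 70 mm across, 70 mm high, on the right. Origin: centre of its underside.

How it is judged:
On the way, in this order (a step that is already met when the one before it is completed fails the run):
1. the lid has swung shut (within 0.03 rad) (value of joint lid below 0.03 rad), for 0.2 s.
2. the button is pressed home (at least 8.5 of 10 mm) with more than 10 N for 0.3 s (value of joint lid below 0.03 rad and value of joint lock above 0.0085 m and contact force between the fingers and tillbox above 10 N), for 0.3 s.
At the end, for the whole second after the job is handed in: The lid is shut (within 0.03 rad), the lock button is home (at least 8.5 of its 10 mm) and the bystanders are within 20 mm of where they stood (value of joint lid below 0.03 rad and value of joint lock above 0.0085 m); the robot touches nothing.
It fails at once if the open lid is pushed with more than 12 N (value of joint lid above 0.15 rad and contact force between any of the fingers, the arm and tillbox above 12 N).
It fails at once if the hand is on the lid while it falls (between 0.8 and 0.15 rad) (value of joint lid between 0.15 and 0.8 rad and contact force between any of the fingers, the arm and tillbox above 0.3 N).
It fails at once if the button is pushed in by more than 3 mm before the lid is shut (value of joint lid above 0.15 rad and value of joint lock above 0.003 m).
It fails at once if the shut box or its button is pressed with more than 25 N (contact force between any of the fingers, the arm and tillbox above 25 N).
It fails at once if a bystander is moved by more than 20 mm (distance of any of soap_tin, mug, gift_box, jar, bottle, bowl, candle from where it was at the start of the episode above 0.02 m).
It also fails if it takes over 54 s, if anything falls off the work surface, if the arm or the gripper's body presses on something with over 40 N, if the wrist force passes 120 N, or if a joint passes its speed limit or range.

## Working session

There is one attempt and no reset: what is moved stays moved. The work goes in short steps, Python scripts to look and compute and a tool call to move; the robot and the scene stay as the last step left them, time stands still between calls to the robot, and variables do not carry over. Pictures are saved under pics/ and viewed, at most 10 in all, crops included, and the job is handed in when it is done.

Besides the shell and the picture viewer there is one more tool, called as name([rows], argument=value, ...), one row to a line, values as JSON. carry_out: Moves the arm, as the interface text tells. Its arguments: {"type":"object","properties":{"steps":{"type":"array","items":{"type":"array"}},"force":{"type":"number"}},"required":["steps"]}

```bash
mkdir -p pics
cat > h.py <<'E'
from workcell import env
import numpy as np, cv2
from scipy.spatial.transform import Rotation as R
def rot(q): return R.from_quat([q[1],q[2],q[3],q[0]]).as_matrix()
def cloud(c,d):
    h,w=d.shape; u,v=np.meshgrid(np.arange(w),np.arange(h))
    K=np.array([[c['fx'],0,c['cx']],[0,c['fy'],c['cy']],[0,0,1.]])
    n=cv2.undistortPoints(np.stack([u,v],-1).reshape(-1,1,2).astype(float),K,np.array(c['D'],float)).reshape(h,w,2)
    p=np.stack([n[...,0]*d,-n[...,1]*d,-d],-1)
    return p@rot(c['orientation']).T+np.array(c['origin'])
E
python3 - <<'E'
from h import *
for n in ("scene","top"):
    c=env.get_calibration(n); im,d=env.read_camera(n)
    cv2.imwrite(f"pics/{n}0.png",im[...,::-1]); P=cloud(c,d); np.savez(f"{n}0.npz",P=P,d=d,im=im)
    print(n,c['origin'],c['orientation'],(d>0).mean())
s=env.get_state(); print(s); print(env.hold_point_z)
E
```

```text
scene [1.0665427 0.6788694 0.9019888] [0.27334896 0.12202217 0.37112103 0.87901087] 0.99587890625
top [0.41098902 0.01700794 1.97763392] [ 0.71604923  0.02661535 -0.0362302  -0.69660067] 0.9960774739583333
{'clock': 0.1, 'joint_pos': array([-1.40462288e+00,  3.13944053e-01,  4.51086509e-02,  1.30358185e+00,
        2.47700405e-06,  1.43118315e+00]), 'qvel': array([ 0.00031342, -0.00222708,  0.00204054,  0.0010168 , -0.00041656,
       -0.00145969]), 'tau': array([ 2.67607124e-03, -4.81727672e+01,  2.99242151e+01,  1.28303346e-02,
       -1.21864400e-04,  1.27709214e-05]), 'tcp_pos': array([ 0.1730109 , -0.54789356,  0.23049393]), 'orientation': array([-8.10409620e-04,  9.88334245e-01,  1.52298273e-01, -9.52437121e-06]), 'wrist_force': array([ 0.13717005, -1.04454625, -0.64789664]), 'ft_torque': array([-0.04804741,  0.07232573, -0.01725421]), 'grip_force': 0.0, 'finger_gap': 0.0852060752655797}
0.0187
```

View pics/scene0.png

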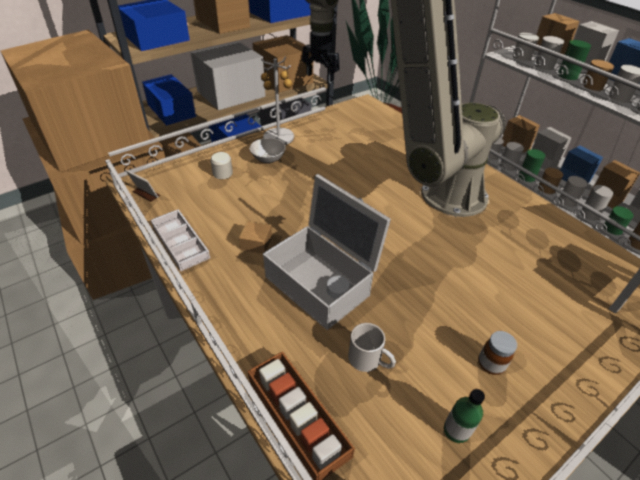

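View pics/top0.png

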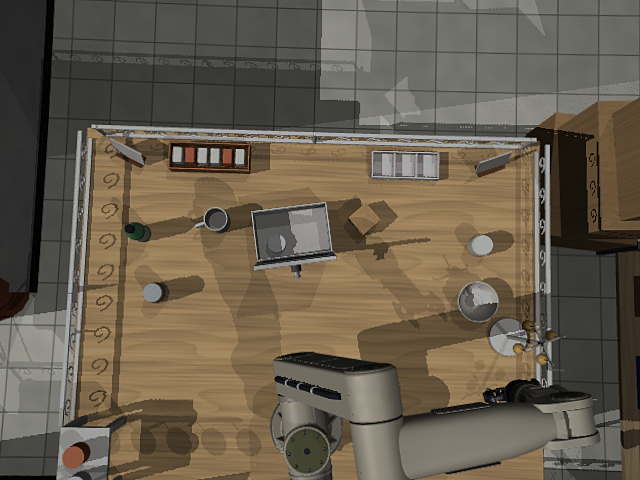

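The top view shows the box with its rim corners near (252,210), (328,203), (333,255) and (255,266). The lid edge is the bright line at about y=262, and the lock sticks out towards the robot at (296,270). Next I'll measure the rim, the lid top edge and the lock.

Run:
```python
from h import *
D=np.load("top0.npz");P=D['P'];
sub=P[190:290,235:350]
print("counter z",np.median(P[290:320,230:260,2]))
z=sub[...,2]
m=(z>.08)&(z<.1)
q=sub[m][:,:2].astype(np.float32); print("rim",m.sum(),cv2.minAreaRect(q*1000), cv2.boxPoints(cv2.minAreaRect(q)))
m=(z>.15); 
q=sub[m]; print("lid",m.sum(),q[:,2].max())
for a,b in ((.15,.2),(.2,.23),(.23,.245),(.245,.3)):
    w=q[(q[:,2]>a)&(q[:,2]<=b)]
    if len(w)>5: r=cv2.minAreaRect((w[:,:2]*1000).astype(np.float32)); print(a,b,len(w),w.mean(0),r)
# scene: lid inner face plane
S=np.load("scene0.npz")['P']; w=S[175:275,305:390].reshape(-1,3)
w=w[(w[:,2]>.11)&(w[:,2]<.23)&(w[:,0]<.6)&(w[:,0]>.3)]
c=w.mean(0);n=np.linalg.svd(w-c,full_matrices=False)[2][2]
k=abs((w-c)@n)<.01; c=w[k].mean(0); n=np.linalg.svd(w[k]-c,full_matrices=False)[2][2]
print("lid plane",len(w),k.sum(),c,n, abs((w[k]-c)@n).mean())
```

```text
counter z -0.00021413556282467994
rim 399 ((613.034423828125, 67.24820709228516), (160.6337127685547, 239.7694549560547), 8.985170364379883) [[ 0.5149797   0.17311801]
 [ 0.5524266  -0.06370915]
 [ 0.71108913 -0.03862156]
 [ 0.6736423   0.19820559]]
lid 763 1.9776339226770694
0.15 0.2 111 [0.5233628  0.05357912 0.17456846] ((523.3738403320312, 51.93650817871094), (9.189253807067871, 235.5765838623047), 8.771821022033691)
0.2 0.23 194 [0.49927808 0.0512077  0.21866959] ((491.8460998535156, 48.899742126464844), (56.93201446533203, 233.68760681152344), 8.87044906616211)
0.23 0.245 158 [0.50821776 0.04879626 0.23955372] ((500.8829650878906, 49.36412048339844), (30.267261505126953, 237.63031005859375), 8.737022399902344)
0.245 0.3 258 [0.50533038 0.05086617 0.24929827] ((505.2391662597656, 50.01496124267578), (12.345470428466797, 238.0774383544922), 9.062915802001953)
lid plane 3186 3168 [0.52387002 0.0609556  0.1728359 ] [-0.97573648 -0.15877728 -0.15075839] 0.001370547605280182
```

carry_out([
  [[0,0,0],[0,0,-5],255],
  [[0,0,-5],[0,0,-10],255],
  [[0,0,-15],[2,-2,-15],255],
  [[0,0,-25],[6,-6,-15],255],
  [[0,0,-35],[10,-10,-15],255],
  [[0,0,-45],[14,-14,-15],255],
  [[0,0,-55],[18,-18,-15],255],
  [[0,0,-65],[20,-20,-15],255],
], force=30)

```text
clock: 1.1
tcp_pos: [0.3041, -0.2948, 0.3814]
orientation: [-0.0, 0.749, 0.662, 0.0]
wrist_force: [0.1, -0.2, -0.9]
finger_gap: 0.0002
grip_force: 0.0
```

```bash
cat >> h.py <<'E'
def plan(target,yaw):
    s=env.get_state(); M=rot(s['orientation']); p=s['tcp_pos']
    G=np.array([[np.cos(yaw),np.sin(yaw),0],[np.sin(yaw),-np.cos(yaw),0],[0,0,-1]]).T.T
    G=np.column_stack([[np.cos(yaw),np.sin(yaw),0],[np.sin(yaw),-np.cos(yaw),0],[0,0,-1]])
    print("t",s['clock'],"p",p.round(4),"F",s['wrist_force'].round(2),"j",s['joint_pos'].round(2),"gap",round(s['finger_gap'],4))
    print("turn",R.from_matrix(M.T@G).as_rotvec(degrees=True).round(1),"shift cm",(M.T@(np.array(target)-p)*100).round(2))
E
python3 - <<'E'
from h import *
plan([.42,-.035,.37],np.radians(188.9))
E
```

```text
t 1.1 p [ 0.3041 -0.2948  0.3814] F [ 0.11 -0.21 -0.86] j [-0.96  0.02  0.05  1.61  0.    0.73] gap 0.0002
turn [   0.    -0.  -105.9] shift cm [27.2   8.32  1.15]
```

carry_out([
  [[0,0,-10],[3,1,0],255],
  [[0,0,-20],[7,2,0],255],
  [[0,0,-30],[11,3,0],255],
  [[0,0,-40],[15,4.5,0],255],
  [[0,0,-50],[19,6,0],255],
  [[0,0,-60],[23,7,0],255],
  [[0,0,-70],[26,8,0],255],
  [[0,0,-80],[27.2,8.3,0],255],
])

```text
clock: 2.1
tcp_pos: [0.4216, -0.0369, 0.3809]
orientation: [-0.0, 0.148, 0.989, 0.0]
wrist_force: [0.3, 0.2, 0.3]
finger_gap: 0.0004
grip_force: 0.0
```

Run:
```python
from h import *
plan([.44,-.032,.34],np.radians(188.9))
c=env.get_calibration("wrist"); im,d=env.read_camera("wrist"); cv2.imwrite("pics/w1.png",im[...,::-1])
P=cloud(c,d); ex=np.array([.988,.155,0]); ey=np.array([-.155,.988,0]); h=np.array([.534,.055,.09])
q=P[d>0]-h; a=np.column_stack([q@ex,q@ey,q[:,2]])
th=1.722; along=a[:,0]*np.cos(th)+a[:,2]*np.sin(th); out=-a[:,0]*np.sin(th)+a[:,2]*np.cos(th)
k=(abs(a[:,1])<.13)&(along>.02)&(along<.17)&(out>-.02)&(out<.07)
print(k.sum()); f=k&(abs(a[:,1])>.04); print("face out med",np.median(out[f]) if f.any() else 0, "along max",np.percentile(along[f],99) if f.any() else 0)
l=k&(out>.022)&(abs(a[:,1])<.03); print("lock n",l.sum())
if l.any(): print(np.percentile(out[l],[50,90,98]),a[l,1].mean(),along[l].min(),along[l].max(),along[l].mean())
```

```text
t 2.1 p [ 0.4216 -0.0369  0.3809] F [0.29 0.18 0.33] j [-0.28  0.02  0.05  1.61  0.    0.02] gap 0.0004
turn [  0.   -0.  -25.9] shift cm [-1.62  1.01  4.09]
10818
face out med 0.010440875447432565 along max 0.1626561686265549
lock n 749
[0.03271511 0.04949381 0.05045287] -0.004017718272279987 0.11731966102348587 0.14239673639638367 0.13445385886437056
```

View pics/w1.png

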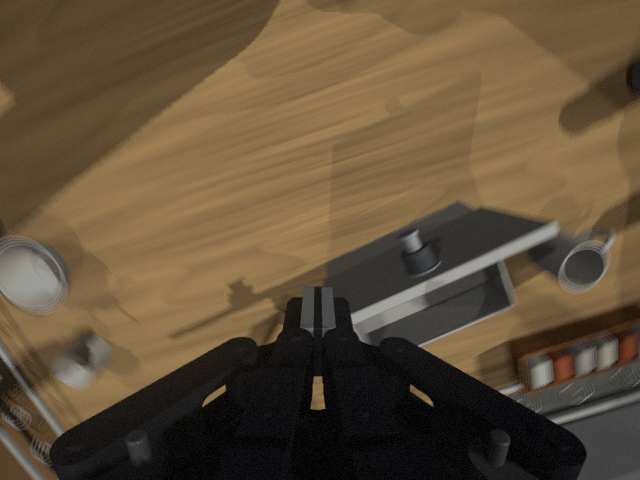

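The wrist view shows the white button at (410,240) on its dark barrel at (422,260). The head sits about 39 mm out from the lid face, so its top should be near z=0.141 once the lid is shut. Next I'll go down behind the lid, 70 mm to the -y side.

carry_out([
  [[0,0,-9],[-1,0.7,2],255],
  [[0,0,-18],[-2,1.4,4],255],
  [[0,0,-26],[-3.6,2.1,6],255],
  [[0,0,-26],[-3.6,2.1,9],255],
  [[0,0,-26],[-3.6,2.1,12],255],
  [[0,0,-26],[-3.6,2.1,15],255],
  [[0,0,-26],[-3.6,2.1,17.5],255],
  [[0,0,-26],[-3.6,2.1,18.1],255],
])

```text
clock: 3.15
tcp_pos: [0.4605, -0.0294, 0.1986]
orientation: [-0.002, -0.073, 0.997, 0.0]
wrist_force: [0.3, 0.0, -0.1]
finger_gap: -0.0
grip_force: 0.0
```

Run:
```python
from h import *
s=env.get_state()
plan([.506,-.020,.20],np.radians(188.9))
```

```text
t 3.15 p [ 0.4605 -0.0294  0.1986] F [ 0.28  0.02 -0.13] j [-0.24  0.11 -0.29  1.17 -0.   -0.38] gap -0.0
turn [ 0.1 -0.2 -0.5] shift cm [-4.64  0.27 -0.16]
```

carry_out([
  [[0,0,0],[-1.5,0.1,0],255],
  [[0,0,0],[-3,0.2,0],255],
  [[0,0,0],[-3.5,0.2,0],255],
  [[0,0,0],[-3.9,0.2,0],255],
  [[0,0,0],[-4.3,0.2,0],255],
  [[0,0,0],[-4.7,0.2,0],255],
  [[0,0,0],[-5.1,0.2,0],255],
  [[0,0,0],[-5.5,0.2,0],255],
])

```text
clock: 4.15
tcp_pos: [0.5163, -0.0192, 0.2003]
orientation: [0.0, -0.074, 0.997, -0.0]
wrist_force: [-1.6, 0.1, 1.1]
finger_gap: -0.0001
grip_force: 0.0
```

```bash
cat >> h.py <<'E'
def lid():
    c=env.get_calibration("scene"); im,d=env.read_camera("scene"); P=cloud(c,d)
    ex=np.array([.988,.155,0]); ey=np.array([-.155,.988,0]); h=np.array([.534,.055,.09])
    q=P[d>0]-h; a=np.column_stack([q@ex,q@ey,q[:,2]])
    k=(a[:,1]>-.01)&(a[:,1]<.1)&(a[:,2]>.015)&(a[:,2]<.13)&(a[:,0]>-.06)&(a[:,0]<.17)
    th=np.arctan2(a[k,2],a[k,0]); r=np.hypot(a[k,0],a[k,2]); t=th[(r>.06)&(r<.14)]
    print("lid angle",np.median(t),len(t))
    return im
E
python3 - <<'E'
from h import *
plan([.506,-.020,.20],np.radians(188.9)); lid()
E
```

```text
t 4.15 p [ 0.5163 -0.0192  0.2003] F [-1.57  0.12  1.06] j [-0.19  0.21 -0.16  1.19 -0.   -0.34] gap -0.0001
turn [-0.   0.  -0.4] shift cm [1.03 0.07 0.03]
lid angle 1.5554903498056623 818
```

carry_out([
  [[0,0,0],[-0.5,0,0],255],
  [[0,0,0],[-1,0,0],255],
  [[0,0,0],[-1.5,0,0],255],
  [[0,0,0],[-2,0,0],255],
  [[0,0,0],[-2.5,0,0],255],
  [[0,0,0],[-3,0,0],255],
  [[0,0,0],[-3.4,0,0],255],
  [[0,0,0],[-3.7,0,0],255],
])

```text
clock: 5.2
tcp_pos: [0.553, -0.0137, 0.2001]
orientation: [-0.0, -0.074, 0.997, -0.0]
wrist_force: [-1.8, -0.3, -0.8]
finger_gap: 0.0001
grip_force: 0.5
```

Run:
```python
from h import *
plan([.506,-.020,.20],np.radians(188.9)); lid()
```

```text
t 5.2 p [ 0.553  -0.0137  0.2001] F [-1.79 -0.26 -0.79] j [-0.17  0.28 -0.07  1.22 -0.   -0.32] gap 0.0001
turn [-0.  -0.  -0.4] shift cm [4.74 0.07 0.01]
lid angle 1.2621018500902341 542
```

carry_out([
  [[0,0,0],[-0.5,0,0],255],
  [[0,0,0],[-1,0,0],255],
  [[0,0,0],[-1.5,0,0],255],
  [[0,0,0],[-2,0,0],255],
  [[0,0,0],[-2.4,0,0],255],
  [[0,0,0],[-2.8,0,0],255],
  [[0,0,0],[0.5,0,0],255],
  [[0,0,0],[5,0,0],255],
])

```text
clock: 6.25
tcp_pos: [0.5034, -0.0213, 0.2]
orientation: [0.0, -0.075, 0.997, -0.0]
wrist_force: [0.2, -0.7, 0.2]
finger_gap: 0.0
grip_force: 0.0
```

Run:
```python
from h import *
plan([.506,-.020,.20],np.radians(188.9)); im=lid(); cv2.imwrite("pics/s2.png",im[...,::-1])
```

```text
t 6.25 p [ 0.5034 -0.0213  0.2   ] F [ 0.2  -0.66  0.19] j [-0.2   0.19 -0.2   1.19 -0.   -0.35] gap 0.0
turn [-0.   0.  -0.3] shift cm [-0.28  0.09  0.  ]
lid angle 0.9679105254625779 219
```

View pics/s2.png

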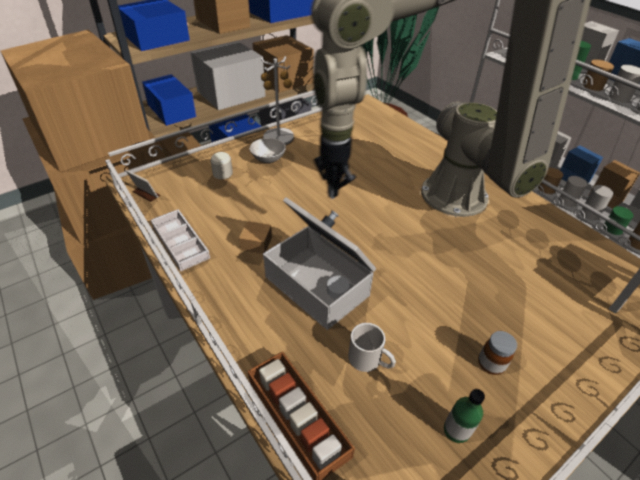

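The lid is falling at about 0.97 rad, with its far corner at (287,203), and the hand is well clear at (335,185). I'll raise the hand while it falls.

carry_out([
  [[0,0,0],[1,0,-2],255],
  [[0,0,0],[1,0,-4],255],
  [[0,0,0],[1,0,-6],255],
  [[0,0,0],[1,0,-6],255],
  [[0,0,0],[1,0,-6],255],
  [[0,0,0],[1,0,-6],255],
  [[0,0,0],[1,0,-6],255],
  [[0,0,0],[1,0,-6],255],
])

```text
clock: 7.3
tcp_pos: [0.4931, -0.0226, 0.2599]
orientation: [-0.0, -0.074, 0.997, 0.0]
wrist_force: [-0.5, -0.5, -0.5]
finger_gap: 0.0001
grip_force: 0.0
```

carry_out([
  [[0,0,0],[0,0,0],255],
  [[0,0,0],[0,0,0],255],
  [[0,0,0],[0,0,0],255],
  [[0,0,0],[0,0,0],255],
  [[0,0,0],[0,0,0],255],
  [[0,0,0],[0,0,0],255],
  [[0,0,0],[0,0,0],255],
  [[0,0,0],[0,0,0],255],
])

```text
clock: 8.3
tcp_pos: [0.4933, -0.0226, 0.2603]
orientation: [0.0, -0.074, 0.997, -0.0]
wrist_force: [0.1, 0.7, 0.1]
finger_gap: -0.0004
grip_force: 0.0
```

Run:
```python
from h import *
c=env.get_calibration("top"); im,d=env.read_camera("top"); P=cloud(c,d); 
cv2.imwrite("pics/t3.png",cv2.resize(im[180:300,220:380,::-1],None,fx=4,fy=4))
ex=np.array([.988,.155,0]); ey=np.array([-.155,.988,0]); h=np.array([.534,.055,0])
for nm in("top","scene"):
    if nm=="scene":
        c=env.get_calibration(nm); im,d=env.read_camera(nm); P=cloud(c,d)
    q=P[d>0]-h; a=np.column_stack([q@ex,q@ey,q[:,2]])
    f=(a[:,0]>.02)&(a[:,0]<.15)&(abs(a[:,1])<.11)&(abs(a[:,1])>.05)&(a[:,2]<.13)
    A=np.column_stack([a[f,0],a[f,1],np.ones(f.sum())]); print(nm,"plane",np.linalg.lstsq(A,a[f,2],rcond=None)[0],"med z",np.median(a[f,2]),f.sum())
    l=(abs(a[:,0]-.125)<.03)&(abs(a[:,1])<.03)&(a[:,2]>.13)&(a[:,2]<.16)
    print("btn",l.sum(),a[l].mean(0),np.percentile(a[l,2],[50,90]), P[d>0][l].mean(0))
plan([.6575,.0744,.17],np.radians(188.9))
```

```text
top plane [0.00161177 0.00364261 0.10194203] med z 0.10215426660497273 1348
btn 43 [0.12487326 0.0002584  0.13995881] [0.13884113 0.14698554] [0.65731389 0.07460735 0.13995881]
scene plane [ 2.95432403e-04 -5.22067474e-05  1.01107969e-01] med z 0.10113702271625014 1809
btn 60 [ 0.12852696 -0.00208661  0.13926156] [0.14022343 0.14263843] [0.66128655 0.07285709 0.13926156]
t 8.4 p [ 0.4933 -0.0226  0.2603] F [-0.67  0.33 -0.69] j [-0.21  0.15 -0.1   1.33 -0.   -0.36] gap -0.0001
turn [-0.   0.  -0.4] shift cm [-17.68   7.16   9.03]
```

View pics/t3.png

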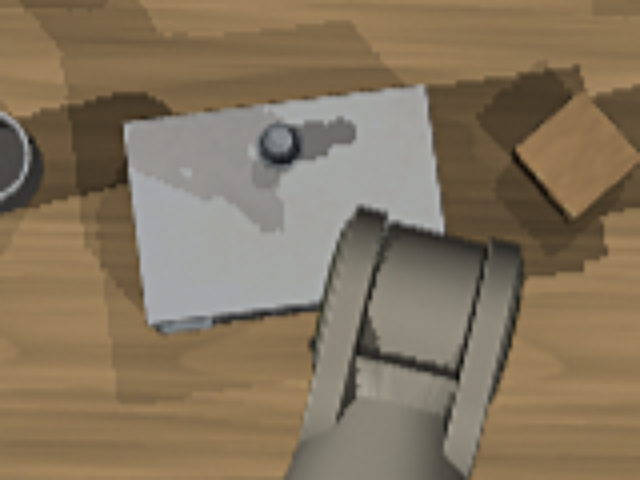

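The lid is shut: its face is level at z≈0.102. The button shows at (280,143) in the crop, which puts it at (0.658, 0.0745) with its top at about 0.14. I'll move above it.

carry_out([
  [[0,0,0],[-3,1.2,0],255],
  [[0,0,0],[-7,3,0],255],
  [[0,0,0],[-11,4.5,0],255],
  [[0,0,0],[-15,6,1],255],
  [[0,0,0],[-17.6,7.1,3],255],
  [[0,0,0],[-17.7,7.15,6],255],
  [[0,0,0],[-17.7,7.15,8.5],255],
  [[0,0,0],[-17.7,7.15,9.5],255],
])

```text
clock: 9.4
tcp_pos: [0.6568, 0.0744, 0.1631]
orientation: [-0.002, -0.074, 0.997, 0.0]
wrist_force: [0.1, -0.2, 0.6]
finger_gap: 0.0001
grip_force: 0.0
```

carry_out([
  [[0,0,0],[0,0,0.5],255],
  [[0,0,0],[0,0,1],255],
  [[0,0,0],[0,0,1.2],255],
  [[0,0,0],[0,0,1.4],255],
  [[0,0,0],[0,0,1.6],255],
  [[0,0,0],[0,0,1.8],255],
  [[0,0,0],[0,0,2.0],255],
  [[0,0,0],[0,0,2.0],255],
])

```text
clock: 10.4
tcp_pos: [0.6576, 0.0743, 0.145]
orientation: [-0.0, -0.074, 0.997, -0.0]
wrist_force: [0.2, -0.3, -0.5]
finger_gap: 0.0001
grip_force: 0.0
```

Run:
```python
from h import *
plan([.658,.0745,.14],np.radians(188.9))
```

```text
t 10.4 p [0.6576 0.0743 0.145 ] F [ 0.22 -0.29 -0.53] j [-0.01  0.52  0.14  1.2  -0.   -0.16] gap 0.0001
turn [-0.  -0.  -0.4] shift cm [-0.04  0.01  0.5 ]
```

carry_out([
  [[0,0,0],[0,0,0.1],255],
  [[0,0,0],[0,0,0.2],255],
  [[0,0,0],[0,0,0.3],255],
  [[0,0,0],[0,0,0.4],255],
  [[0,0,0],[0,0,0.5],255],
  [[0,0,0],[0,0,0.6],255],
  [[0,0,0],[0,0,0.7],255],
  [[0,0,0],[0,0,0.8],255],
])

```text
clock: 11.4
tcp_pos: [0.6578, 0.0743, 0.1373]
orientation: [0.0, -0.074, 0.997, -0.0]
wrist_force: [-0.4, -0.3, 4.8]
finger_gap: -0.0003
grip_force: 2.3
```

carry_out([
  [[0,0,0],[0,0,0.05],255],
  [[0,0,0],[0,0,0.1],255],
  [[0,0,0],[0,0,0.15],255],
  [[0,0,0],[0,0,0.2],255],
  [[0,0,0],[0,0,0.25],255],
  [[0,0,0],[0,0,0.3],255],
  [[0,0,0],[0,0,0.35],255],
  [[0,0,0],[0,0,0.4],255],
])

```text
clock: 12.4
tcp_pos: [0.6579, 0.0743, 0.1333]
orientation: [0.0, -0.074, 0.997, -0.0]
wrist_force: [-1.0, -0.1, 4.6]
finger_gap: -0.0001
grip_force: 2.3
```

carry_out([
  [[0,0,0],[0,0,0.02],255],
  [[0,0,0],[0,0,0.04],255],
  [[0,0,0],[0,0,0.06],255],
  [[0,0,0],[0,0,0.08],255],
  [[0,0,0],[0,0,0.1],255],
  [[0,0,0],[0,0,0.12],255],
  [[0,0,0],[0,0,0.14],255],
  [[0,0,0],[0,0,0.16],255],
])

```text
clock: 13.4
tcp_pos: [0.6578, 0.0743, 0.1324]
orientation: [0.0, -0.074, 0.997, -0.0]
wrist_force: [-2.6, -0.1, 8.1]
finger_gap: -0.0
grip_force: 4.2
```

carry_out([
  [[0,0,0],[0,0,0.01],255],
  [[0,0,0],[0,0,0.02],255],
  [[0,0,0],[0,0,0.03],255],
  [[0,0,0],[0,0,0.04],255],
  [[0,0,0],[0,0,0.05],255],
  [[0,0,0],[0,0,0.05],255],
  [[0,0,0],[0,0,0.05],255],
  [[0,0,0],[0,0,0.05],255],
])

```text
clock: 14.4
tcp_pos: [0.6579, 0.0743, 0.1324]
orientation: [0.001, -0.074, 0.997, -0.0]
wrist_force: [-2.6, 0.5, 10.4]
finger_gap: -0.0001
grip_force: 4.8
```

carry_out([
  [[0,0,0],[0,0,0.03],255],
  [[0,0,0],[0,0,0.06],255],
  [[0,0,0],[0,0,0.09],255],
  [[0,0,0],[0,0,0.11],255],
  [[0,0,0],[0,0,0.11],255],
  [[0,0,0],[0,0,0.11],255],
  [[0,0,0],[0,0,0.11],255],
  [[0,0,0],[0,0,0.11],255],
])

```text
clock: 15.4
tcp_pos: [0.6579, 0.0743, 0.1322]
orientation: [0.001, -0.074, 0.997, -0.0]
wrist_force: [-4.7, -0.1, 13.4]
finger_gap: 0.0002
grip_force: 7.1
```

Run:
```python
from h import *
plan([.658,.0745,.13],np.radians(188.9))
```

```text
t 15.4 p [0.6579 0.0743 0.1322] F [-4.66 -0.1  13.41] j [-0.01  0.52  0.12  1.16 -0.   -0.16] gap 0.0002
turn [-0.   0.1 -0.4] shift cm [-0.01  0.01  0.22]
```

carry_out([
  [[0,0,0],[0,0,0.02],255],
  [[0,0,0],[0,0,0.04],255],
  [[0,0,0],[0,0,0.04],255],
  [[0,0,0],[0,0,0.04],255],
  [[0,0,0],[0,0,0.04],255],
  [[0,0,0],[0,0,0.04],255],
  [[0,0,0],[0,0,0.04],255],
  [[0,0,0],[0,0,0.04],255],
])

```text
clock: 16.4
tcp_pos: [0.6579, 0.0743, 0.1322]
orientation: [0.001, -0.074, 0.997, -0.0]
wrist_force: [-5.1, 0.7, 16.6]
finger_gap: -0.0003
grip_force: 8.0
```

carry_out([
  [[0,0,0],[0,0,-0.2],255],
  [[0,0,0],[0,0,-0.6],255],
  [[0,0,0],[0,0,-1.5],255],
  [[0,0,0],[0,0,-3],255],
  [[0,0,0],[2,0,-6],255],
  [[0,0,0],[7,0,-9],255],
  [[0,0,0],[12,0,-12],255],
  [[0,0,0],[17,0,-13],255],
])

```text
clock: 17.4
tcp_pos: [0.4894, 0.0489, 0.2627]
orientation: [0.002, -0.074, 0.997, -0.0]
wrist_force: [0.7, -0.6, 0.7]
finger_gap: -0.0004
grip_force: 0.0
```

Run:
```python
from h import *
ex=np.array([.988,.155,0]); ey=np.array([-.155,.988,0]); h=np.array([.534,.055,0])
for nm in("top","scene"):
    c=env.get_calibration(nm); im,d=env.read_camera(nm); P=cloud(c,d)
    q=P[d>0]-h; a=np.column_stack([q@ex,q@ey,q[:,2]])
    f=(a[:,0]>.02)&(a[:,0]<.15)&(abs(a[:,1])<.11)&(abs(a[:,1])>.05)&(a[:,2]<.13)
    l=(abs(a[:,0]-.125)<.01)&(abs(a[:,1])<.01)&(a[:,2]>.11)&(a[:,2]<.16)
    print(nm,"lid z",np.median(a[f,2]),"btn",l.sum(),np.percentile(a[l,2],[50,90]))
    cv2.imwrite(f"pics/{nm}9.png",im[...,::-1])
print(env.get_state()['wrist_force'],env.get_state()['clock'])
```

```text
top lid z 0.10240043885682704 btn 40 [0.12905051 0.13660673]
scene lid z 0.10127983851445066 btn 69 [0.1286165  0.13245486]
[ 0.83428973 -0.10445227  0.13209143] 17.5
```

View pics/scene9.png

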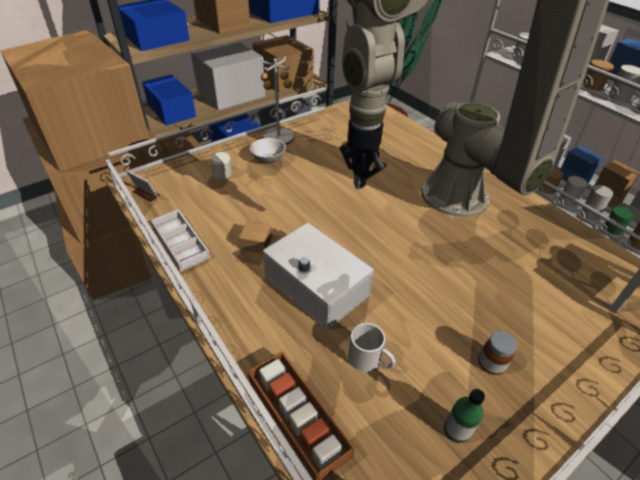

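The lid is shut, the button at (304,265) has dropped by about 10 mm, the other wares stand where they were, and the hand is clear at (360,180).

```bash
python3 -c "
from workcell import env
print(env.hand_in())"
```

```text
the job is handed in; nothing more can be done
None
```

I handed the job in at about 17.5 s: the lid swung shut on its own, the button was pressed home with about 17 N and held, and the hand is clear with the other wares undisturbed; no verdict came back.

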